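# Hold a locked security keeper down in the detacher

### The arm

A 6-joint arm with a two-finger parallel gripper is mounted at the origin on the work surface. World frame = base frame: x ahead of the robot, y to its left, z up, the work surface at z = 0. Lengths are in m, angles in rad, forces in N, time in s.
With the tool pointing down it reaches from about 0.225 to 0.725 m from the base axis. Payload 3.1 kg.
Tool frame: the origin (TCP) lies midway between the tips of the shut fingers; the grasp point (between the pads) lies 19 mm behind it; z points along the fingers, y is the direction in which the jaws open and shut (so a half turn about z gives the same grasp; the last joint's range is limited). The gripper opens to 85 mm and grips with 20 to 120 N. Pads are 22 mm wide; open, the fingers measure 114 mm over their backs; the gripper's body (76 mm by 85 mm) begins 54 mm behind the grasp point. The pads swing forward as they close: fully open they stand 13 mm farther back than shut.
Start: joints at [-0.128, 0.048, 0.099, 1.622, 0, 1.443], TCP at [0.525, -0, 0.2] pointing down, gripper open.
Joint ranges: [-2.91, 2.91], [-0.99, 1.94], [-1.21, 1.42], [-2.12, 2.29], [-1.49, 1.47], [-3.14, 3.14]. Speed limits (rad/s): [2.79, 2.79, 3.14, 3.14, 3.14, 3.14].

### API

Orientations are given as a 3x3 rotation matrix whose columns are the frame's x, y, z axes.
In Python, from station import r, snapshot, regions_of, pinpoint gives the robot as it stands. The module is installed in compiled form; this text tells all that it offers.
- The arm moves only by the tool servo_tool, never from a script. Its argument "increments" is a list of rows, each a list of 7 numbers: the shift along the world's x, y, z as a fraction of full scale, then the turn, a rotation vector about the world's x, y, z as a fraction of full scale, then the opening in per cent of the stroke, from 0 (shut) to 100 (fully open). In form: [[x, y, z, wx, wy, wz, fingers], ...]. A call has 1 to 10 rows; each row is the pose to reach, as a shift and turn from the pose commanded when the call began, turning the shorter way round; what a row does not reach only later rows make up. Full scale, the value 1, is 800 mm for a shift and pi rad for a turn. A row lasts 1/8 s, in which the tool goes at most 62.5 mm and 10.7 degrees, less where a joint would pass 70% of its speed; a pose out of reach is approached as far as the arm can. A call with a number of a shift or a turn outside -1 to 1 is refused whole. A call with a gripper value outside its range is refused whole. The fingers move at their own pace and stop on an object; the grip force is fixed at half the most. Time passes only in rows, so rows that repeat a pose let the fingers close. It gives the time, the measured TCP pose, the force and the opening at its end, in the units of the state.
- r.observe(): the state, without advancing time (a new reading comes with each control period).
- snapshot(name): name is "scene" or "side" or "wrist"; returns a dict with "color" (480x640x3 uint8, red, green, blue), "fx", "fy", "cx", "cy" (pixels), "k1" (the pictures are not rectified: a ray, as slopes to the right and down, at radius r is drawn at 1 + k1 r^2 times it, then the intrinsics apply), "position" and "rotation" of the camera in the world; the wrist camera has in their place "hand_eye" (4x4, takes a point from camera to tool coordinates, whose origin is the TCP and whose axes are the flange's). Camera axes: x right, y down, z forward; pixel columns grow to the right and rows downward; lengths in m; the calibration is good to about 2 mm. A picture is of the moment at which its call begins: read the wrist's pose just before it. There is no depth.
- r.job_done(): hands the job in, once; it reports no verdict.
Trained networks look in the newest picture that a camera, given by its name, has taken for a name from the list of things; names that differ only in an ending like _2 or _b are one class to them, and where a whole thing is asked for, a point or a joint stands for the part that bears it (a point fixed in the world has none). Each returns a list of dicts, best first, with "score" (0 to 1); they miss things now and then, are a little off and sometimes report something else, mostly with a low value. They report only what shows in the picture. A call takes as long as a camera call. They do not tell look-alikes from the thing itself.
- regions_of(camera, name): "region" (480x640 bool, what is visible of it).
- pinpoint(camera, name): "at" ([x, y, z] in m, in world coordinates, good to about 4 mm: a listed point, or the origin of a listed thing).
The state is a dict: "time_s": time; "q": joint angles; "qd": joint speeds; "joint_torque": joint torques, N m; "eef_pos": TCP position; "tool_rot": TCP orientation; "wrist_force": force on the tool from outside, world axes, zero at the start; "torque": the same for the moment, N m; "gripper_width": finger opening in m.
Only numpy, scipy, OpenCV 4.12 (cv2) and the standard library are available. Lean on these libraries where they do the work, as an engineer would, in place of code of your own. Each camera call takes 0.05 s, during which the arm holds its last target. There are 200 camera calls.

### The job

Get the locked keeper ready for opening: stand it upright on the table on its black lock end, then lower it, lock end first, through the slot in the top of the detacher and push it down until the spring lifter inside is pressed all the way. The lifter pops the keeper back up if you let go, so finish while still gripping the keeper and holding it down, and leave the other things on the table where they are.

Things in the scene. Friction and masses are not known exactly. Their poses are not given: they have to be found in the camera images.
- keeper_center (a point): Centre of the keeper, a rigid locked clear anti-theft case 150 x 64 x 24 mm round a small boxed product, about 0.18 kg. x axis along the 150 mm length, away from the lock end; y across the 64 mm width; z through the 24 mm thickness. At the start it lies flat on the table, z up (centre 12 mm above the table), its lock end roughly to the robot's right (-y).
- keeper_lock (a point): Centre of the outer face (64 x 24 mm) of the keeper's lock end, 75 mm from keeper_center along -x; the last 26 mm of this end is the solid black lock. Same axes as keeper_center.
- detacher: The detacher, fixed to the table; origin under its centre. A grey housing 110 mm (x) x 150 mm (y), 80 mm high, with a black guide collar 48 x 88 mm round the slot standing 12 mm above that, on a steel flange 138 x 178 x 5 mm.
- slot (a point): Centre of the slot mouth, level with the collar's upper rim, 92 mm above the table; z up. The slot goes straight down and is 26 mm along this point's x and 66 mm along its y: it clears the keeper by 2 mm each way. Its mouth flares by 5 mm on every side over the top 6 mm. The keeper fits either way round.
- lifter (a joint): Travel of the spring lifter (a steel plate across the slot) in m: 0 at rest, when its top is 50 mm below the slot mouth; 0.012 pressed all the way down, 62 mm below the mouth. It moves straight down, takes about 3.5 N to start and 7 N at the bottom, and springs back up.
- tape_center (a point): Centre of a roll of packing tape lying flat, 100 mm across and 48 mm high; leave alone.
- book_center (a point): Centre of a closed hardback book lying flat, 150 x 210 x 30 mm; leave alone.
- scanner_center (a point): Centre of the head of a hand-held barcode scanner lying on its side: head 90 x 55 x 45 mm, its grip running about 110 mm out to +y; leave alone.
There are look-alikes about, which are no part of the job. Of the things that look like the part that bears keeper_center, take the one that is farthest to the robot's left at the start.

How it is judged:
On the way:
1. the keeper stands upright on the table on its lock end (height (world z) of keeper_lock below 0.005 m and angle between keeper_center's own x axis and vertical below 0.1 rad), for 0.2 s.
At the end, for the whole second after the job is handed in: The keeper stands in the slot lock end down, within 4 mm of its centre and 4 degrees of upright, at least 57 mm deep, with the lifter pressed at least 9 of its 12 mm, and the fingers still grip the keeper (at least 2 N, the grasp point no more than 15 mm beyond its upper end) (value of joint lifter above 0.009 m and z of keeper_lock in the frame of slot below -0.057 m and horizontal distance between keeper_lock and slot below 0.004 m and angle between keeper_center's own x axis and vertical below 0.07 rad and contact force between the fingers and keeper above 2 N and x of the grasp point in the frame of keeper_center below 0.09 m); the arm keeps its last pose, push and grip.
It fails at once if the tape, book or scanner is pushed more than 30 mm (distance of any of tape_center, book_center, scanner_center from where it was at the start of the episode above 0.03 m).
It also fails if it takes over 72 s, if anything falls off the work surface, if the arm or the gripper's body presses on something with over 40 N, if the wrist force passes 120 N, or if a joint passes its speed limit or range.

## Working session

There is one attempt and no reset: what is moved stays moved. The work goes in short steps, Python scripts to look and compute and a tool call to move; the robot and the scene stay as the last step left them, time stands still between calls to the robot, and variables do not carry over. Pictures are saved under pics/ and viewed, about 8 in all and at most 12, crops included, and the job is handed in when it is done.

Besides the shell and the picture viewer there is one more tool, called after ">>>" as a command line: name --pt "numbers of a row" for each row, then --argument value for the rest. servo_tool: Moves the arm, as the interface text tells. Shift numbers are shares of 800 mm and turn numbers shares of pi rad, none past 1 either way. Its arguments: {"type":"object","properties":{"increments":{"type":"array","items":{"type":"array","items":{"type":"number"}}}},"required":["increments"]}

```bash
mkdir -p pics
cat > h.py <<'E'
import numpy as np, cv2
from station import r, snapshot, regions_of, pinpoint
def K(s): return np.array([[s['fx'],0,s['cx']],[0,s['fy'],s['cy']],[0,0,1.]])
def pose(s, o=None):
    if 'position' in s: return np.array(s['position']),np.array(s['rotation'])
    H=np.array(s['hand_eye']);R=np.array(o['tool_rot']);p=np.array(o['eef_pos'])
    return p+R@H[:3,3], R@H[:3,:3]
def ray(s,uv,o=None):
    # distorted = r*(1+k1 r^2)
    d=np.array([(uv[0]-s['cx'])/s['fx'],(uv[1]-s['cy'])/s['fy']]);x=d.copy()
    for _ in range(30): x=d/(1+s['k1']*(x@x))
    p,R=pose(s,o); return p,R@np.array([x[0],x[1],1])
def on_z(s,uv,z,o=None):
    p,v=ray(s,uv,o); return p+v*(z-p[2])/v[2]
def proj(s,P,o=None):
    p,R=pose(s,o); c=R.T@(np.array(P)-p); x=c[:2]/c[2]; x=x*(1+s['k1']*(x@x))
    return np.array([s['fx']*x[0]+s['cx'],s['fy']*x[1]+s['cy']])
def save(s,n): cv2.imwrite(f'pics/{n}.png',s['color'][:,:,::-1])
E
python3 - <<'E'
from h import *
np.set_printoptions(precision=4,suppress=True)
for c in ('scene','side'):
    s=snapshot(c); save(s,c+'0'); print(c,s['position'],s['k1'],s['fx'])
    for n in ('keeper_center','keeper_lock','slot','detacher','tape_center','book_center','scanner_center'):
        for d in pinpoint(c,n): 
            if d['score']>.2: print(n,np.array(d['at']),round(d['score'],2),proj(s,d['at']))
print(r.observe())
E
```

```text
scene [ 1.0675 -0.4393  0.7306] 0.028681076181514217 512.1183311108754
keeper_center [0.5495 0.1936 0.0112] 0.96 [335.6452 263.3789]
keeper_center [0.3639 0.0419 0.0123] 0.94 [223.6058 260.2708]
keeper_center [ 0.5611 -0.0011  0.0111] 0.84 [273.9523 317.189 ]
keeper_center [ 0.3285 -0.2218  0.0127] 0.7 [102.3755 321.376 ]
keeper_lock [ 0.5091 -0.0531  0.0135] 0.95 [234.7516 318.1226]
keeper_lock [0.5586 0.1185 0.0133] 0.77 [315.194  282.9536]
keeper_lock [0.3305 0.1138 0.0092] 0.74 [238.7061 239.2093]
slot [ 0.5059 -0.2145  0.0869] 0.64 [152.4534 341.9981]
detacher [ 0.5108 -0.2123 -0.0029] 0.83 [165.9432 377.0333]
tape_center [0.4537 0.4672 0.0246] 0.71 [376.8703 188.595 ]
book_center [0.7357 0.2633 0.013 ] 0.74 [429.2153 286.0979]
scanner_center [ 0.7559 -0.0333  0.0246] 0.77 [342.8859 381.1953]
side [0.1726 0.7021 0.7396] -0.05591266641370578 456.8616306776471
keeper_center [ 0.5589 -0.0038  0.0113] 0.97 [341.8197 231.0933]
keeper_center [0.3612 0.0477 0.0131] 0.97 [408.4721 278.9648]
keeper_center [ 0.3251 -0.2238  0.0096] 0.91 [467.7211 218.0737]
keeper_center [0.5513 0.1959 0.0
[... 474 characters left out ...]
214   0.0009] 0.69 [397.8782 196.4425]
tape_center [0.4482 0.4682 0.0225] 0.88 [250.0632 412.5265]
book_center [0.7451 0.2646 0.0133] 0.86 [204.4373 266.6212]
{'time_s': 0.8, 'q': array([-0.1278,  0.048 ,  0.0992,  1.622 , -0.    ,  1.443 ]), 'qd': array([-0.0004, -0.0012,  0.0003, -0.0002,  0.0001, -0.0004]), 'joint_torque': array([ -0.0005, -33.8585,  32.0127,   0.0007,  -0.0003,   0.    ]), 'eef_pos': array([ 0.525 , -0.    ,  0.1998]), 'tool_rot': array([[-0.    ,  1.    ,  0.0001],
       [ 1.    ,  0.    , -0.    ],
       [-0.    ,  0.0001, -1.    ]]), 'wrist_force': array([ 1.0074, -0.2955, -0.3103]), 'torque': array([ 0.069 , -0.0315, -0.0164]), 'gripper_width': 0.08549404752086626}
```

Run:
```python
import cv2
a=cv2.imread('pics/scene0.png');b=cv2.imread('pics/side0.png')
cv2.imwrite('pics/crop1.png',cv2.resize(a[220:320,270:400],None,fx=6,fy=6,interpolation=2))
```

```text
(no output)
```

View pics/scene0.png

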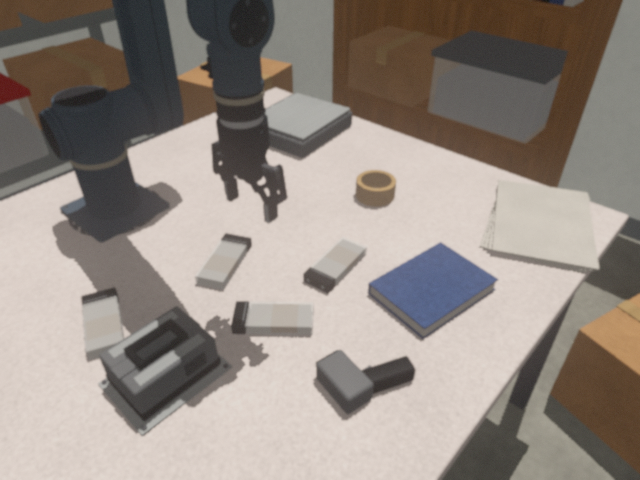

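View pics/side0.png

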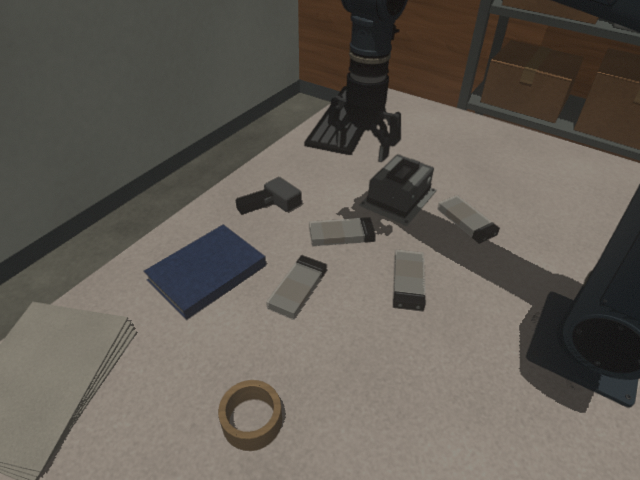

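View pics/crop1.png

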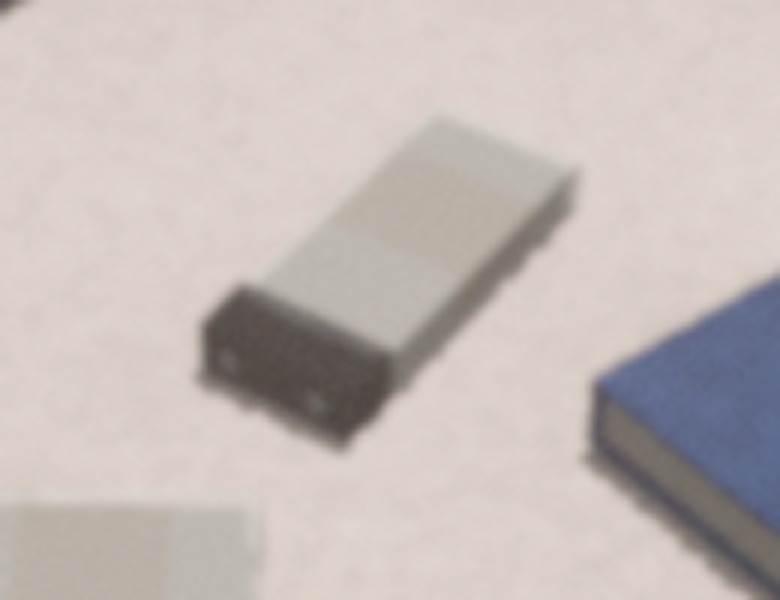

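Candidates in the scene picture are look-alike keepers at pixels (336,263), (224,260), (274,317) and (102,321). The one farthest to the robot's left (largest y, about 0.195) is at (336,263). The crop confirms a clear case with its black lock end at (322,283), toward -y. The detacher is at (165,360). Next I fit poses by silhouette.

```bash
cat >> h.py <<'E'
from scipy.optimize import minimize
def box(c,R,lo,hi):
    g=np.array([[a,b,d] for a in (lo[0],hi[0]) for b in (lo[1],hi[1]) for d in (lo[2],hi[2])])
    return np.array(c)+g@np.array(R).T
def rz(a): return np.array([[np.cos(a),-np.sin(a),0],[np.sin(a),np.cos(a),0],[0,0,1]])
def mask(s,bs,o=None):
    m=np.zeros((1920,2560),np.uint8)
    for b in bs:
        h=cv2.convexHull(np.array([proj(s,p,o) for p in b],np.float32)*4+1.5)
        cv2.fillConvexPoly(m,np.round(h).astype(np.int32),1)
    return cv2.resize(m.astype(np.float32),(640,480),interpolation=cv2.INTER_AREA)
def fit(obs,boxes,x0,step):
    # obs: list of (snap,region,o)
    def f(x):
        e=0
        for s,g,o in obs:
            m=mask(s,boxes(x),o); e+=1-np.minimum(m,g).sum()/np.maximum(m,g).sum()
        return e/len(obs)
    x0=np.array(x0,float);S=[x0]+[x0+np.eye(len(x0))[i]*step[i] for i in range(len(x0))]
    q=minimize(f,x0,method='Nelder-Mead',options=dict(initial_simplex=S,xatol=1e-4,fatol=1e-5,maxiter=300))
    return q.x,q.fun
def kflat(x): return [box([x[0],x[1],.012],rz(x[2]),[-.075,-.032,-.012],[.075,.032,.012])]
def det(x):
    R=rz(x[2]);c=[x[0],x[1],0]
    return [box(c,R,[-a/2,-b/2,l],[a/2,b/2,h]) for a,b,l,h in((.138,.178,0,.005),(.11,.15,0,.08),(.048,.088,.08,.092))]
def pick(cam,name,uv):
    c=[d for d in regions_of(cam,name) if d['region'][max(0,int(uv[1])-4):int(uv[1])+5,max(0,int(uv[0])-4):int(uv[0])+5].any()]
    return c[0]['region'].astype(np.float32) if c else None
E
python3 - <<'E'
from h import *
np.set_printoptions(precision=4,suppress=True)
S={c:snapshot(c) for c in('scene','side')}
for nm,n,P,fn,x0s in(('keeper','keeper_center',[.5504,.195,.02],kflat,[[.5504,.195,1.62]]),('det','detacher',[.511,-.213,.09],det,[[.511,-.213,0],[.511,-.213,.4],[.511,-.213,-.4]]),
   ('book','book_center',[.74,.264,.03],lambda x:[box([x[0],x[1],.015],rz(x[2]),[-.075,-.105,-.015],[.075,.105,.015])],[[.74,.264,0],[.74,.264,.6],[.74,.264,-.6]])):
    ob=[]
    for c,s in S.items():
        g=pick(c,n,proj(s,P)); print(nm,c,None if g is None else g.sum())
        if g is not None: ob.append((s,g,None))
    for x0 in x0s:
        print('both',*fit(ob,fn,x0,[.01,.01,.15]))
    for o in ob: 
        if nm!='book': print('one',*fit([o],fn,fit(ob,fn,x0,[.01,.01,.15])[0],[.005,.005,.05]))
E
```

```text
keeper scene 1875.0
keeper side 2156.0
both [0.548  0.1923 1.6959] 0.04684451222419739
one [0.5495 0.1927 1.6928] 0.05485820770263672
one [0.5474 0.1925 1.6949] 0.029402554035186768
det scene 9771.0
det side 3336.0
both [ 0.5117 -0.211  -0.0244] 0.04046621918678284
both [ 0.5113 -0.2114 -0.0232] 0.039438068866729736
both [ 0.511  -0.2116 -0.0153] 0.041118234395980835
one [ 0.5116 -0.211  -0.0348] 0.02714097499847412
one [ 0.511  -0.2116 -0.0138] 0.0512852668762207
book scene 6892.0
book side 6211.0
both [ 0.74    0.2657 -0.1867] 0.02280789613723755
both [ 0.74    0.2653 -0.1892] 0.023157775402069092
both [ 0.74    0.2657 -0.1881] 0.022829145193099976
```

```bash
cat >> h.py <<'E'
from scipy.spatial.transform import Rotation as Ro
R0=np.array([[0,1,0],[1,0,0],[0,0,-1.]])
kx=np.array([.992,.123,0]); hx=np.array([-.123,.992,0])
def Rt(yaw,k=None,ang=0.):
    R=rz(yaw)@R0
    return R if k is None else Ro.from_rotvec(np.array(k)/np.linalg.norm(k)*ang).as_matrix()@R
def row(p,R,w=None):
    o=r.observe(); d=(np.array(p)-o['eef_pos'])/.8
    t=Ro.from_matrix(R@np.array(o['tool_rot']).T).as_rotvec()/np.pi
    return np.round(np.r_[d,t],4).tolist()
E
python3 - <<'E'
from h import *
R=Rt(.123,kx,-np.pi/6); g=np.array([.5443,.2307,.005]); z=R[:,2]; print(z)
for b in(.12,.06,0): print(row(g-b*z,R))
E
```

```text
[ 0.06152483 -0.49620026 -0.8660254 ]
[0.0149, 0.3628, -0.1135, -0.1664, -0.0103, 0.0383]
[0.0195, 0.3256, -0.1784, -0.1664, -0.0103, 0.0383]
[0.0242, 0.2884, -0.2434, -0.1664, -0.0103, 0.0383]
```

>>> servo_tool --pt "0.0149 0.18 0 -0.08 -0.005 0.019 100" --pt "0.0149 0.18 0 -0.1664 -0.0103 0.0383 100" --pt "0.0149 0.3628 0 -0.1664 -0.0103 0.0383 100" --pt "0.0149 0.3628 0 -0.1664 -0.0103 0.0383 100" --pt "0.0149 0.3628 -0.1135 -0.1664 -0.0103 0.0383 100" --pt "0.0149 0.3628 -0.1135 -0.1664 -0.0103 0.0383 100" --pt "0.0149 0.3628 -0.1135 -0.1664 -0.0103 0.0383 100" --pt "0.0149 0.3628 -0.1135 -0.1664 -0.0103 0.0383 100" --pt "0.0149 0.3628 -0.1135 -0.1664 -0.0103 0.0383 100"

```text
time_s: 2.33
eef_pos: [0.5383, 0.29, 0.1119]
tool_rot: [[-0.103, 0.993, 0.064], [0.861, 0.122, -0.494], [-0.498, 0.004, -0.867]]
wrist_force: [0.3, -0.6, 0.9]
gripper_width: 0.0854
```

Run:
```python
from h import *
np.set_printoptions(precision=4,suppress=True)
o=r.observe(); s=snapshot('wrist'); save(s,'w1'); print(o['q'],o['eef_pos'],o['wrist_force'])
for n in('keeper_center','keeper_lock'): print(n,[(np.array(d['at']),round(d['score'],2)) for d in pinpoint('wrist',n)])
g=pick('wrist','keeper_center',proj(s,[.549,.193,.02],o))
if g is not None: print(g.sum(),*fit([(s,g,o)],kflat,[.549,.193,1.694],[.005,.005,.05]))
R=Rt(.123,kx,-np.pi/6); G=np.array([.5443,.2307,.005]); z=R[:,2]
for b in(.06,0): print(row(G-b*z,R))
```

```text
[ 0.6328  0.5887  0.4948  1.7472 -0.4517  2.1452] [0.5383 0.29   0.1119] [ 0.3423 -0.5985  0.9248]
keeper_center [(array([0.3615, 0.0414, 0.0129]), 0.94), (array([0.5503, 0.1937, 0.0116]), 0.9), (array([ 0.5604, -0.007 ,  0.0107]), 0.69)]
keeper_lock [(array([0.5605, 0.1202, 0.0161]), 0.78), (array([0.3303, 0.114 , 0.0113]), 0.69), (array([ 0.5014, -0.0485,  0.0164]), 0.64)]
11925.0 [0.5484 0.1895 1.6942] 0.023092329502105713
[0.0037, -0.037, -0.067, -0.0006, 0.0007, 0.0002]
[0.0083, -0.0742, -0.132, -0.0006, 0.0007, 0.0002]
```

View pics/w1.png

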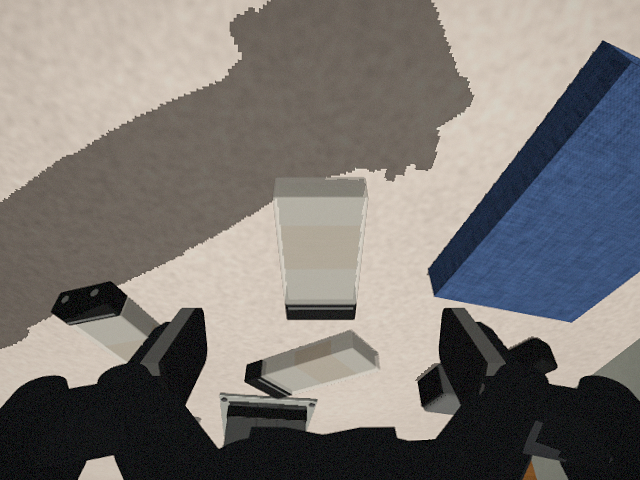

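The wrist view shows the keeper at columns 275–368, centred between the pads at columns 205 and 440, with its black lock end at row 312. The wrist fit agrees with the earlier one to about 2 mm, so I descend and grip.

>>> servo_tool --pt "0.0037 -0.037 -0.067 0 0 0 100" --pt "0.006 -0.056 -0.1 0 0 0 100" --pt "0.0075 -0.068 -0.12 0 0 0 100" --pt "0.0083 -0.074 -0.132 0 0 0 100" --pt "0.0083 -0.074 -0.132 0 0 0 100"

```text
time_s: 3.15
eef_pos: [0.5433, 0.2306, 0.0031]
tool_rot: [[-0.106, 0.992, 0.061], [0.859, 0.122, -0.496], [-0.5, -0.001, -0.866]]
wrist_force: [-0.3, 0.0, -0.6]
gripper_width: 0.0854
```

>>> servo_tool --pt "0 0 0 0 0 0 0" --pt "0 0 0 0 0 0 0" --pt "0 0 0 0 0 0 0" --pt "0 0 0 0 0 0 0" --pt "0 0 0 0 0 0 0" --pt "0 0 0 0 0 0 0"

```text
time_s: 3.9
eef_pos: [0.5435, 0.231, 0.0033]
tool_rot: [[-0.106, 0.992, 0.061], [0.86, 0.123, -0.496], [-0.5, -0.0, -0.866]]
wrist_force: [0.2, -0.8, 0.2]
gripper_width: -0.0
```

The fingers closed on nothing, so I look before doing anything else.

Run:
```python
from h import *
np.set_printoptions(precision=4,suppress=True)
for c in('scene','side','wrist'):
    o=r.observe(); s=snapshot(c); save(s,c+'2')
    for n in('keeper_center','keeper_lock'): print(c,n,[(np.array(d['at']),round(d['score'],2)) for d in pinpoint(c,n) if d['at'][1]>.08 and d['at'][0]>.4])
a=cv2.imread('pics/scene2.png')[170:330,230:450];b=cv2.imread('pics/side2.png')[180:340,200:420]
cv2.imwrite('pics/c2.png',cv2.resize(np.hstack([a,b]),None,fx=1.8,fy=1.8*2*0+1.8))
cv2.imwrite('pics/c2.png',cv2.resize(np.vstack([a,b]),None,fx=1.85,fy=1.85))
```

```text
scene keeper_center [(array([0.5474, 0.1944, 0.0102]), 0.66)]
scene keeper_lock [(array([0.5571, 0.1172, 0.008 ]), 0.59)]
side keeper_center [(array([0.5493, 0.1923, 0.0125]), 0.6)]
side keeper_lock [(array([0.5529, 0.1214, 0.0117]), 0.71)]
wrist keeper_center []
wrist keeper_lock [(array([0.5655, 0.1185, 0.0133]), 0.75)]
```

View pics/c2.png

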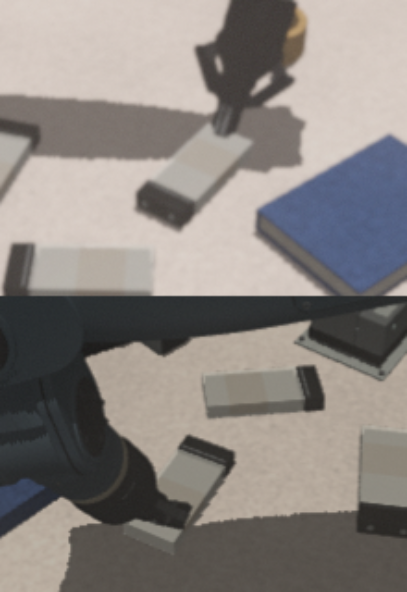

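Run:
```python
from h import *
np.set_printoptions(precision=4,suppress=True)
ims=[]
o=r.observe(); print(o['eef_pos'],o['gripper_width'],o['wrist_force'],o['joint_torque'])
R=np.array(o['tool_rot'])
for c in('scene','side'):
    s=snapshot(c); im=s['color'][:,:,::-1].copy(); print(c,proj(s,o['eef_pos']))
    q=proj(s,o['eef_pos']); a=q.round().astype(int); 
    k=8; b=cv2.resize(im[a[1]-35:a[1]+35,a[0]-45:a[0]+45],None,fx=k,fy=k,interpolation=2)
    for t,col in((0,(0,0,255)),(.019,(0,255,0)),(.054+.019,(255,0,0))):
        p=(proj(s,o['eef_pos']-t*R[:,2])-a+[45,35])*k+k/2; cv2.circle(b,tuple(int(v) for v in p),5,col,-1)
    for bb in kflat([.5488,.192,1.694]):
        for x in bb:
            p=(proj(s,x)-a+[45,35])*k+k/2; cv2.circle(b,tuple(int(v) for v in p),4,(255,0,255),-1)
    ims.append(cv2.resize(b,None,fx=.54,fy=.54))
cv2.imwrite('pics/c3.png',np.hstack(ims))
```

```text
[0.5435 0.231  0.0033] 0.0001280175981029443 [-0.5219 -0.5635 -0.5624] [  0.     -48.7818  29.04     1.7996  -1.5046  -0.0001]
scene [344.5665 256.3868]
side [288.7365 300.3858]
```

View pics/c3.png

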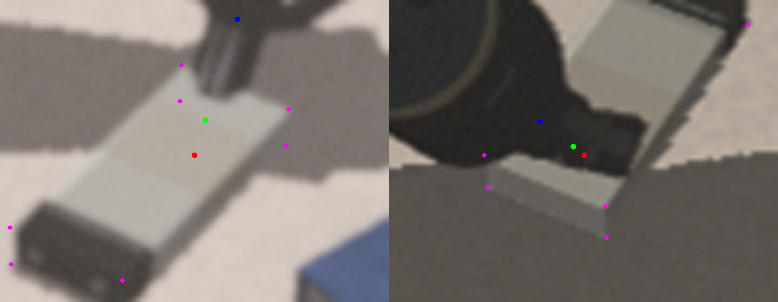

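```bash
cat >> h.py <<'E'
def tri(obs):
    A=np.zeros((3,3));b=np.zeros(3);L=[]
    for s,uv,o in obs:
        p,v=ray(s,uv,o);v=v/np.linalg.norm(v);M=np.eye(3)-np.outer(v,v);A+=M;b+=M@p;L.append((p,M))
    x=np.linalg.solve(A,b); return x,[np.linalg.norm(M@(x-p)) for p,M in L]
E
python3 - <<'E'
from h import *
np.set_printoptions(precision=4,suppress=True)
o=r.observe();R=np.array(o['tool_rot']);S=snapshot('scene');D=snapshot('side')
x,e=tri([(S,(350.5,242.3),None),(D,(301.2,299.3),None)]); print(x,e,'in tool',R.T@(x-o['eef_pos']))
w=snapshot('wrist');save(w,'w3');print(np.array(w['hand_eye']))
for t in(0,.02,.04): print(proj(w,o['eef_pos']-t*R[:,2],o))
E
```

```text
[0.5266 0.2421 0.0284] [np.float64(0.0183224823031457), np.float64(0.018322482303145694)] in tool [-0.0012 -0.0155 -0.0283]
[[ 0.0016 -0.9581 -0.2864  0.0715]
 [ 1.      0.0016  0.0003 -0.0006]
 [ 0.0002 -0.2864  0.9581 -0.1738]
 [ 0.      0.      0.      1.    ]]
[323.6848 280.2431]
[323.8031 298.4734]
[323.9511 321.3303]
```

View pics/w3.png

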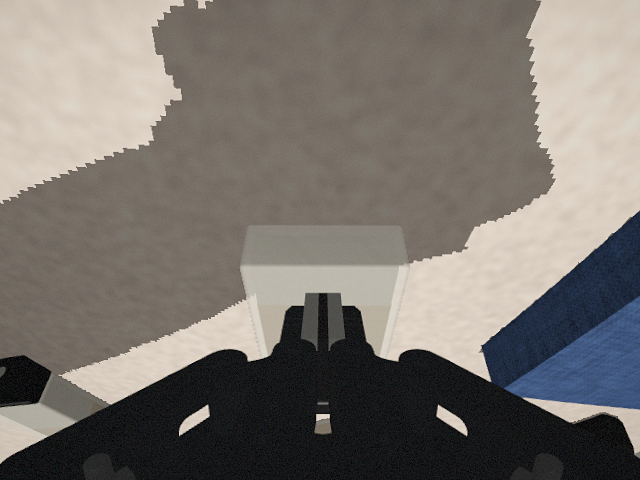

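Run:
```python
from h import *
np.set_printoptions(precision=4,suppress=True)
from scipy.optimize import least_squares
o=r.observe(); w=snapshot('wrist')
B=kflat([.5488,.192,1.694])[0]  # order x,y,z
for i in(4,5,6,7): print(B[i],proj(w,B[i],o))
R=np.array(o['tool_rot'])
for dx in(-.011,0,.011):
  for t in(0,.015,.03,.045): print(dx,t,proj(w,o['eef_pos']+R@[dx,.0,-t],o))
# camera shift that explains the free-end corners, orientation kept: bottom (403,226),(247,226); top (408,265),(241,265)
uv=np.array([[403,226],[408,265],[247,226],[241,265]])
def f(x):
    o2=dict(o,eef_pos=np.array(o['eef_pos'])+x)
    P=np.array([proj(w,B[i],o2) for i in(4,5,6,7)]); 
    return (P-uv[[2,3,0,1]] if P[0,0]<P[2,0] else P-uv).ravel()
q=least_squares(f,np.zeros(3)); print(q.x,q.fun)
```

```text
[0.5713 0.2704 0.    ] [403.3859 220.2699]
[0.5713 0.2704 0.024 ] [412.3305 265.5694]
[0.5078 0.2625 0.    ] [246.5364 220.0236]
[0.5078 0.2625 0.024 ] [238.0085 265.3213]
-0.011 0 [323.6275 301.7582]
-0.011 0.015 [323.7072 316.5276]
-0.011 0.03 [323.8006 333.8707]
-0.011 0.045 [323.9115 354.5055]
0 0 [323.6848 280.2431]
0 0.015 [323.7711 293.5406]
0 0.03 [323.8728 309.2217]
0 0.045 [323.9941 327.9764]
0.011 0 [323.7437 257.9395]
0.011 0.015 [323.837  269.6205]
0.011 0.03 [323.9473 283.453 ]
0.011 0.045 [324.0797 300.0822]
[-0.0005  0.0048  0.003 ] [-2.489  -2.5088  0.8168  2.4963  1.7872 -2.7449 -0.1829  2.2568]
```

```bash
python3 - <<'E'
from h import *
np.set_printoptions(precision=4,suppress=True)
from scipy.optimize import least_squares
o=r.observe(); w=snapshot('wrist');R=np.array(o['tool_rot']); print(w['fx'])
for uv0,uv1 in(((205,308),(440,308)),((205,345),(440,345))):
    f=lambda v:np.r_[proj(w,o['eef_pos']+R@[v[0],.0427+v[2],-v[1]],o)-uv1,proj(w,o['eef_pos']+R@[v[0],-.0427+v[2],-v[1]],o)-uv0]
    q=least_squares(f,[0,.02,0]);print(q.x,q.fun)
E
python3 - <<'E'
import cv2
a=cv2.imread('pics/w3.png')[270:420,230:420]; b=cv2.imread('pics/w1.png')[290:440,130:520]
a=cv2.convertScaleAbs(a,alpha=2.5,beta=20);b=cv2.convertScaleAbs(b,alpha=2.5,beta=20)
cv2.imwrite('pics/c4.png',cv2.resize(cv2.hconcat([a,b]),None,fx=1.37,fy=1.37*1))
E
```

```text
401.4044188378791
[ 0.0064  0.0422 -0.0005] [ 0.001   0.1826  0.0016 -0.1826]
[-0.0064  0.0465 -0.0005] [ 0.0017  0.1784  0.0023 -0.1783]
```

View pics/c4.png

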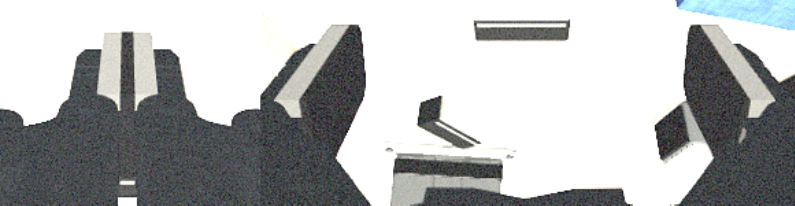

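Wrist-picture geometry, scene/side triangulation and the lack of contact force all agree. The real fingertips are about 29 mm short of the reported TCP, so the fingers shut just above the keeper, which has not moved. I'll include that offset, back off, open and go in deeper.

>>> servo_tool --pt "-0.004 0.037 0.065 0 0 0 0" --pt "-0.004 0.037 0.065 0 0 0 100" --pt "-0.004 0.037 0.065 0 0 0 100" --pt "-0.004 0.037 0.065 0 0 0 100" --pt "-0.004 0.037 0.065 0 0 0 100" --pt "-0.004 0.037 0.065 0 0 0 100" --pt "-0.004 0.037 0.065 0 0 0 100"

```text
time_s: 5.58
eef_pos: [0.5402, 0.2604, 0.0551]
tool_rot: [[-0.106, 0.992, 0.061], [0.859, 0.123, -0.496], [-0.5, -0.0, -0.866]]
wrist_force: [0.3, -0.1, -0.4]
gripper_width: 0.0854
```

```bash
cat >> h.py <<'E'
OFF=.029
E
python3 - <<'E'
from h import *
R=Rt(.123,kx,-np.pi/6); z=R[:,2]; G=np.array([.5443,.2302,.006])+OFF*z
print(r.observe()['eef_pos'],r.observe()['gripper_width'])
for b in(.04,.01,0): print(row(G-b*z,R))
E
```

```text
[0.54024088 0.26038672 0.05506173] 0.08536581271458674
[0.0042, -0.0309, -0.0494, 0.0, -0.0002, 0.0]
[0.0065, -0.0495, -0.0819, 0.0, -0.0002, 0.0]
[0.0073, -0.0557, -0.0927, 0.0, -0.0002, 0.0]
```

>>> servo_tool --pt "0.0042 -0.0309 -0.049 0 0 0 100" --pt "0.0055 -0.042 -0.068 0 0 0 100" --pt "0.0065 -0.0495 -0.082 0 0 0 100" --pt "0.0073 -0.0555 -0.0925 0 0 0 100" --pt "0.0073 -0.0555 -0.0925 0 0 0 100"

```text
time_s: 6.2
eef_pos: [0.546, 0.216, -0.0189]
tool_rot: [[-0.106, 0.992, 0.061], [0.859, 0.123, -0.496], [-0.5, -0.0, -0.866]]
wrist_force: [-0.6, -0.2, -0.6]
gripper_width: 0.0852
```

>>> servo_tool --pt "0 0 0 0 0 0 0" --pt "0 0 0 0 0 0 0" --pt "0 0 0 0 0 0 0" --pt "0 0 0 0 0 0 0"

```text
time_s: 6.7
eef_pos: [0.5472, 0.2175, -0.0174]
tool_rot: [[-0.106, 0.992, 0.064], [0.86, 0.124, -0.494], [-0.499, 0.003, -0.867]]
wrist_force: [0.6, 3.1, 5.5]
gripper_width: 0.0628
```

Gripped at 62.8 mm, which matches the keeper's width. Next I lift it and turn it upright.

>>> servo_tool --pt "0 0 0.06 0 0 0 0" --pt "0 0 0.12 0 0 0 0" --pt "0 0 0.18 0 0 0 0" --pt "0 0 0.18 0 0 0 0"

```text
time_s: 7.2
eef_pos: [0.5485, 0.2173, 0.1299]
tool_rot: [[-0.102, 0.992, 0.068], [0.861, 0.123, -0.493], [-0.497, 0.008, -0.868]]
wrist_force: [0.3, 0.6, -1.8]
gripper_width: 0.062
```

Run:
```python
from h import *
np.set_printoptions(precision=4,suppress=True)
# keeper pose in tool at the grasp
p=np.array([.5472,.2175,-.0174]); R=np.array([[-.106,.992,.064],[.86,.124,-.494],[-.499,.003,-.867]])
U,_,V=np.linalg.svd(R);R=U@V
Kc=R.T@(np.array([.5488,.192,.012])-p); KR=R.T@rz(1.694)
np.savez('k.npz',Kc=Kc,KR=KR)
print(Kc); print(KR)
# target upright: x up, y along -kx
y=np.array([np.cos(1.694+np.pi/2),np.sin(1.694+np.pi/2),0]);x=np.array([0,0,1.]);T=np.c_[x,y,np.cross(x,y)]
RT=T@KR.T
for h in(.03,.002): print('up',row(np.array([.52,.2,.075+h])-RT@Kc,RT))
o=r.observe();print(o['eef_pos'],o['gripper_width'],RT)
```

```text
[-0.0368 -0.0015 -0.0128]
[[ 0.8668 -0.0005 -0.4986]
 [ 0.0011 -1.      0.0028]
 [-0.4986 -0.003  -0.8668]]
up [-0.0383, 0.0151, 0.0008, 0.4956, 0.0623, 0.0016]
up [-0.0383, 0.0151, -0.0342, 0.4956, 0.0623, 0.0016]
[0.5485 0.2173 0.1299] 0.061969257859663986 [[-0.0608  0.9928 -0.1036]
 [ 0.4949  0.1201  0.8606]
 [ 0.8668  0.0011 -0.4986]]
```

>>> servo_tool --pt "-0.005 0.002 0.04 0.06 0.0075 0 0" --pt "-0.01 0.004 0.06 0.11 0.014 0 0" --pt "-0.015 0.006 0.06 0.16 0.02 0 0" --pt "-0.02 0.008 0.06 0.215 0.027 0 0" --pt "-0.025 0.01 0.06 0.27 0.034 0 0" --pt "-0.03 0.012 0.05 0.325 0.041 0 0" --pt "-0.034 0.0151 0.04 0.38 0.048 0 0" --pt "-0.038 0.0151 0.03 0.435 0.055 0 0" --pt "-0.0383 0.0151 0.02 0.4956 0.0623 0.0016 0" --pt "-0.0383 0.0151 0.01 0.4956 0.0623 0.0016 0"

```text
time_s: 8.45
eef_pos: [0.5124, 0.2266, 0.1254]
tool_rot: [[-0.049, 0.992, -0.116], [0.496, 0.125, 0.859], [0.867, -0.015, -0.498]]
wrist_force: [0.4, 0.8, -1.4]
gripper_width: 0.0627
```

```bash
cat >> h.py <<'E'
def kbox(c,R): return [box(c,R,[-.075,-.032,-.012],[.075,.032,.012])]
def kpred(o):
    k=np.load('k.npz');R=np.array(o['tool_rot']);return o['eef_pos']+R@k['Kc'],R@k['KR']
def overlay(s,c,R,n,a,k=4,w=(80,75),o=None):
    im=cv2.resize(s['color'][:,:,::-1],None,fx=k,fy=k,interpolation=2)
    B=(np.array([proj(s,x,o) for x in kbox(c,R)[0]])*k+k/2).astype(int)
    for i in range(8):
        for j in(1,2,4):
            if not i&j: cv2.line(im,tuple(map(int,B[i])),tuple(map(int,B[i|j])),(0,0,255),1)
    a=(np.array(a)*k).astype(int); return im[max(0,a[1]-w[1]*k):a[1]+w[1]*k,max(0,a[0]-w[0]*k):a[0]+w[0]*k]
E
python3 - <<'E'
from h import *
np.set_printoptions(precision=4,suppress=True)
o=r.observe();c,R=kpred(o);print(o['eef_pos'],o['q'],o['wrist_force'],o['gripper_width']);print('pred lock',c-.075*R[:,0],R[:,0])
ims=[];
for cam in('scene','side'):
    s=snapshot(cam); ims.append(overlay(s,c,R,0,proj(s,c),k=5,w=(38,55)))
    for n in('keeper_center','keeper_lock'): print(cam,n,[(np.array(d['at']),round(d['score'],2)) for d in pinpoint(cam,n) if d['at'][1]>.12 and d['at'][0]>.4])
cv2.imwrite('pics/up.png',np.hstack(ims))
E
```

```text
[0.5124 0.2266 0.1254] [-0.249   0.3909 -0.0393  1.7169  0.9343  0.9086] [ 0.4084  0.7612 -1.369 ] 0.06266869593040962
pred lock [0.513  0.1971 0.0249] [0.0161 0.0018 0.9999]
scene keeper_center [(array([0.5132, 0.1963, 0.0996]), 0.71)]
scene keeper_lock [(array([0.5141, 0.1968, 0.026 ]), 0.75)]
side keeper_center [(array([0.5212, 0.1996, 0.1054]), 0.68)]
side keeper_lock [(array([0.5161, 0.2011, 0.0334]), 0.94)]
```

View pics/up.png

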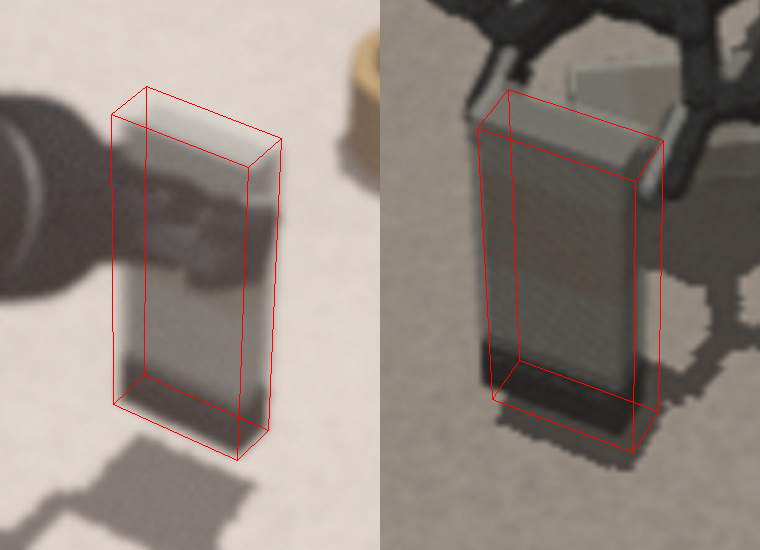

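The keeper hangs upright and matches the predicted box outline. Its lock end is at about pixel (195,400) in the crop, roughly 25 mm above the table. I lower it gently until it touches.

>>> servo_tool --pt "0 0 -0.0125 0 -0.005 0 0" --pt "0 0 -0.025 0 -0.005 0 0" --pt "0 0 -0.0285 0 -0.005 0 0" --pt "0 0 -0.0285 0 -0.005 0 0"

```text
time_s: 9.25
eef_pos: [0.5152, 0.2284, 0.1101]
tool_rot: [[-0.078, 0.992, -0.103], [0.497, 0.128, 0.858], [0.864, 0.016, -0.503]]
wrist_force: [-0.2, 0.9, -0.4]
gripper_width: 0.0621
```

>>> servo_tool --pt "0 0 -0.001 0 0 0 0" --pt "0 0 -0.002 0 0 0 0" --pt "0 0 -0.003 0 0 0 0" --pt "0 0 -0.003 0 0 0 0"

```text
time_s: 9.75
eef_pos: [0.5156, 0.2283, 0.1081]
tool_rot: [[-0.079, 0.992, -0.102], [0.497, 0.128, 0.858], [0.864, 0.017, -0.503]]
wrist_force: [-1.4, 0.4, -1.2]
gripper_width: 0.0622
```

>>> servo_tool --pt "0 0 0 0 0.005 0 0" --pt "0 0 -0.003 0 0.005 0 0" --pt "0 0 -0.006 0 0.005 0 0" --pt "0 0 -0.006 0 0.005 0 0" --pt "0 0 -0.006 0 0.005 0 0"

```text
time_s: 10.38
eef_pos: [0.5155, 0.2283, 0.1033]
tool_rot: [[-0.065, 0.992, -0.11], [0.497, 0.128, 0.858], [0.865, 0.001, -0.501]]
wrist_force: [0.2, -0.3, -1.7]
gripper_width: 0.0618
```

Run:
```python
from h import *
np.set_printoptions(precision=4,suppress=True)
o=r.observe();c,R=kpred(o);print(o['eef_pos'],o['wrist_force'],o['gripper_width']);print('pred lock',c-.075*R[:,0],R[:,0])
for cam in('scene','side'):
    s=snapshot(cam)
    for n in('keeper_center','keeper_lock'): print(cam,n,[(np.array(d['at']),round(d['score'],2)) for d in pinpoint(cam,n) if d['at'][1]>.12 and d['at'][0]>.4])
```

```text
[0.5155 0.2283 0.1033] [ 0.1912 -0.3351 -1.7208] 0.06178771745036364
pred lock [0.5178 0.1987 0.0029] [-0.0004  0.0029  1.    ]
scene keeper_center [(array([0.5162, 0.199 , 0.0784]), 0.74)]
scene keeper_lock [(array([0.519 , 0.1978, 0.0084]), 0.63)]
side keeper_center [(array([0.5255, 0.1985, 0.0766]), 0.83)]
side keeper_lock [(array([0.5138, 0.2004, 0.001 ]), 0.94)]
```

>>> servo_tool --pt "0 0 -0.0015 0 0 0 0" --pt "0 0 -0.003 0 0 0 0" --pt "0 0 -0.0045 0 0 0 0" --pt "0 0 -0.0045 0 0 0 0" --pt "0 0 -0.0045 0 0 0 0"

```text
time_s: 11.3
eef_pos: [0.5156, 0.2284, 0.1001]
tool_rot: [[-0.065, 0.992, -0.11], [0.497, 0.128, 0.859], [0.865, 0.001, -0.501]]
wrist_force: [-1.1, -0.5, 2.1]
gripper_width: 0.0622
```

>>> servo_tool --pt "0 0 -0.001 0 0 0 0" --pt "0 0 -0.001 0 0 0 0" --pt "0 0 -0.001 0 0 0 0"

```text
time_s: 11.68
eef_pos: [0.5156, 0.2285, 0.1001]
tool_rot: [[-0.064, 0.992, -0.109], [0.496, 0.127, 0.859], [0.866, 0.001, -0.5]]
wrist_force: [-2.3, -1.5, 5.2]
gripper_width: 0.0622
```

The table contact is firm at about 5–7 N. Now I release and withdraw along the tool axis.

>>> servo_tool --pt "0 0 0.0005 0 0 0 0" --pt "0 0 0.0005 0 0 0 100" --pt "0 0 0.0005 0 0 0 100" --pt "0 0 0.0005 0 0 0 100" --pt "0 0 0.0005 0 0 0 100"

```text
time_s: 12.3
eef_pos: [0.5155, 0.2283, 0.0991]
tool_rot: [[-0.065, 0.992, -0.11], [0.497, 0.128, 0.858], [0.865, 0.001, -0.501]]
wrist_force: [-0.4, -0.3, 0.6]
gripper_width: 0.0854
```

>>> servo_tool --pt "0.003 -0.021 0.0125 0 0 0 100" --pt "0.0055 -0.043 0.025 0 0 0 100" --pt "0.011 -0.086 0.05 0 0 0 100" --pt "0.0165 -0.129 0.075 0 0 0 100" --pt "0.0165 -0.129 0.13 0 0 0 100" --pt "0.0165 -0.129 0.19 0 0 0 100" --pt "0.0165 -0.129 0.22 0 0 0 100"

```text
time_s: 13.18
eef_pos: [0.5294, 0.1248, 0.278]
tool_rot: [[-0.068, 0.992, -0.107], [0.498, 0.127, 0.858], [0.865, 0.005, -0.503]]
wrist_force: [0.7, -0.2, 0.1]
gripper_width: 0.0853
```

Run:
```python
from h import *
np.set_printoptions(precision=4,suppress=True)
o=r.observe();print(o['eef_pos'],o['q'])
obs=[]
x0=np.array([.5178,.1987,1.694])
def kup(x):
    y=np.array([np.cos(x[2]+np.pi/2),np.sin(x[2]+np.pi/2),0]);X=np.array([0,0,1.]);return kbox([x[0],x[1],.075],np.c_[X,y,np.cross(X,y)])
for cam in('scene','side'):
    s=snapshot(cam)
    for n in('keeper_center','keeper_lock'): print(cam,n,[(np.array(d['at']),round(d['score'],2)) for d in pinpoint(cam,n) if d['at'][1]>.12 and d['at'][0]>.4])
    g=pick(cam,'keeper_center',proj(s,[.5178,.1987,.075]))
    if g is not None: obs.append((s,g,None)); print(g.sum(),fit(obs[-1:],kup,x0,[.005,.005,.1]))
x,e=fit(obs,kup,x0,[.005,.005,.1]);print(x,e)
R=Rt(x[2]-1.571+np.pi/2 if 0 else x[2]-np.pi, None)
```

```text
[0.5294 0.1248 0.278 ] [-0.4091  0.4279  0.3044  2.1664  0.8395  0.6992]
scene keeper_center [(array([0.5169, 0.1975, 0.0729]), 0.76)]
scene keeper_lock [(array([ 0.5151,  0.196 , -0.001 ]), 0.95)]
1900.0 (array([0.5204, 0.1968, 1.5319]), np.float64(0.05951857566833496))
side keeper_center [(array([0.5217, 0.1989, 0.0718]), 0.79)]
side keeper_lock [(array([ 0.5164,  0.1979, -0.0004]), 0.94)]
2016.0 (array([0.5176, 0.1987, 1.6009]), np.float64(0.03917396068572998))
[0.5183 0.1985 1.5561] 0.05432003736495972
```

The keeper stands at about (0.518, 0.198) with its lock face at z≈0, so the upright stage is done. Next I hover vertically above it for a wrist-camera check before regripping across its thickness.

Run:
```python
from h import *
R=Rt(1.65)
print(row([.52,.12,.30],R), row([.518,.1985,.30],R), row([.518,.1985,.235],R))
```

```text
[-0.0103, -0.0067, 0.0329, -0.2296, -0.2837, 0.436] [-0.0128, 0.0915, 0.0329, -0.2296, -0.2837, 0.436] [-0.0128, 0.0915, -0.0484, -0.2296, -0.2837, 0.436]
```

>>> servo_tool --pt "-0.01 -0.0067 0.033 -0.023 -0.0284 0.0436 100" --pt "-0.01 -0.0067 0.033 -0.046 -0.0567 0.0872 100" --pt "-0.01 -0.0067 0.033 -0.092 -0.1135 0.1744 100" --pt "-0.01 -0.0067 0.033 -0.1148 -0.1418 0.218 100" --pt "-0.01 -0.0067 0.033 -0.1378 -0.1702 0.2616 100" --pt "-0.01 -0.0067 0.033 -0.1607 -0.1986 0.3052 100" --pt "-0.01 -0.0067 0.033 -0.1837 -0.227 0.3488 100" --pt "-0.01 -0.0067 0.033 -0.2066 -0.2553 0.3924 100" --pt "-0.01 -0.0067 0.033 -0.2296 -0.2837 0.436 100" --pt "-0.01 -0.0067 0.033 -0.2296 -0.2837 0.436 100"

```text
time_s: 14.82
eef_pos: [0.52, 0.1207, 0.3012]
tool_rot: [[-0.996, -0.086, 0.002], [-0.086, 0.996, 0.0], [-0.002, 0.0, -1.0]]
wrist_force: [0.1, -0.8, 0.3]
gripper_width: 0.0852
```

Run:
```python
from h import *
R=Rt(1.65);o=r.observe();print(o['q'],o['eef_pos'],o['tool_rot'])
print(row([.518,.1985,.30],R), row([.518,.1985,.26],R))
```

```text
[ 1.02354792e-01  1.23281730e-01  3.85346514e-01  1.83057543e+00
 -3.42829153e-05  1.60578029e-02] [0.52003722 0.12065499 0.30123063] [[-9.96276126e-01 -8.61898817e-02  2.27721669e-03]
 [-8.61896510e-02  9.96278728e-01  1.99438151e-04]
 [-2.28593210e-03  2.42295625e-06 -9.99997387e-01]]
[-0.0025, 0.0973, -0.0015, -0.0001, 0.0007, -0.0023] [-0.0025, 0.0973, -0.0515, -0.0001, 0.0007, -0.0023]
```

>>> servo_tool --pt "-0.0025 0.05 0 0 0 -0.002 100" --pt "-0.0025 0.0973 0 0 0 -0.002 100" --pt "-0.0025 0.0973 0 0 0 -0.002 100" --pt "-0.0025 0.0973 0 0 0 -0.002 100"

```text
time_s: 15.32
eef_pos: [0.5184, 0.1972, 0.3007]
tool_rot: [[-0.997, -0.075, -0.001], [-0.075, 0.997, 0.001], [0.001, 0.001, -1.0]]
wrist_force: [0.0, -0.5, -0.2]
gripper_width: 0.0853
```

```bash
cat >> h.py <<'E'
def kup(x):
    y=np.array([np.cos(x[2]+np.pi/2),np.sin(x[2]+np.pi/2),0]);X=np.array([0,0,1.]);return kbox([x[0],x[1],.075],np.c_[X,y,np.cross(X,y)])
E
python3 - <<'E'
from h import *
np.set_printoptions(precision=4,suppress=True)
o=r.observe();s=snapshot('wrist');save(s,'w5');print(o['eef_pos'])
g=pick('wrist','keeper_center',proj(s,[.518,.1985,.14],o))
x=np.array([.518,.1985,1.65])
if g is not None: x,e=fit([(s,g,o)],kup,x,[.005,.005,.1]);print(g.sum(),x,e)
im=s['color'][:,:,::-1].copy()
c=kup(x)[0].mean(0);y=np.array([np.cos(x[2]+np.pi/2),np.sin(x[2]+np.pi/2),0]);X=np.array([0,0,1.])
cv2.imwrite('pics/w5o.png',overlay(s,c,np.c_[X,y,np.cross(X,y)],0,proj(s,c+[0,0,.05],o),k=2,w=(200,150),o=o))
E
```

```text
[0.5184 0.1972 0.3007]
2612.0 [0.5176 0.1965 1.7083] 0.036019742488861084
```

View pics/w5o.png

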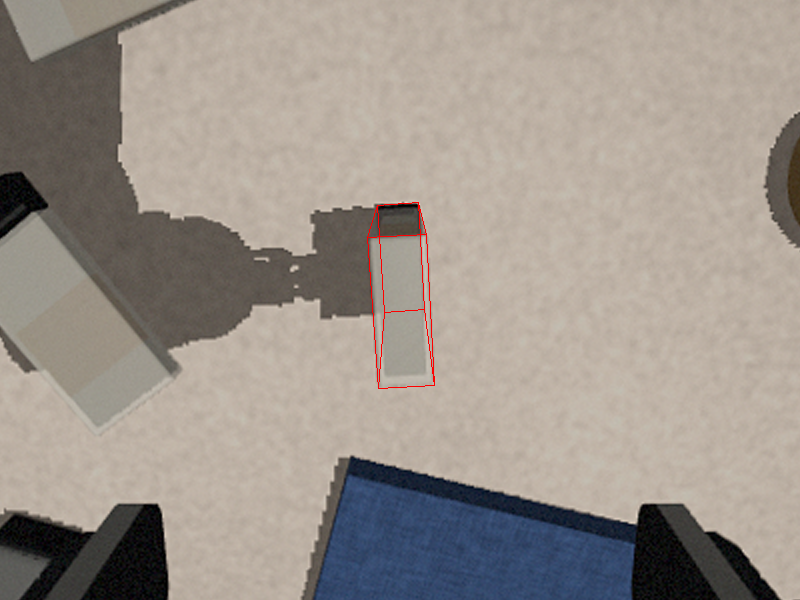

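The wrist view shows the keeper upright, top face at crop (405,345) between the pads at columns 165 and 640, and the fitted outline matches: (0.5177, 0.1968), yaw 1.70. I descend and grip the top.

>>> servo_tool --pt "-0.0008 -0.0005 -0.06 0 0 0.0175 100" --pt "-0.0008 -0.0005 -0.12 0 0 0.0175 100" --pt "-0.0008 -0.0005 -0.18 0 0 0.0175 100" --pt "-0.0008 -0.0005 -0.23 0 0 0.0175 100" --pt "-0.0008 -0.0005 -0.266 0 0 0.0175 100" --pt "-0.0008 -0.0005 -0.266 0 0 0.0175 100" --pt "-0.0008 -0.0005 -0.266 0 0 0.0175 100"

```text
time_s: 16.3
eef_pos: [0.5191, 0.1968, 0.0904]
tool_rot: [[-0.992, -0.129, 0.003], [-0.129, 0.992, 0.002], [-0.003, 0.002, -1.0]]
wrist_force: [-0.3, 0.6, -0.4]
gripper_width: 0.085
```

>>> servo_tool --pt "0 0 0 0 0 0 0" --pt "0 0 0 0 0 0 0" --pt "0 0 0 0 0 0 0" --pt "0 0 0 0 0 0 0" --pt "0 0 0 0 0 0 0" --pt "0 0 0 0 0 0 0"

```text
time_s: 17.05
eef_pos: [0.5186, 0.1975, 0.0896]
tool_rot: [[-0.992, -0.13, 0.003], [-0.13, 0.992, 0.002], [-0.003, 0.002, -1.0]]
wrist_force: [0.8, 0.7, 3.7]
gripper_width: 0.0233
```

Gripped at 23.3 mm. I lift, then carry it toward the detacher while turning about z by −1.724 rad (−0.549).

>>> servo_tool --pt "0 0 0.05 0 0 0 0" --pt "0 0 0.11 0 0 0 0" --pt "0 0 0.18 0 0 -0.05 0" --pt "0 -0.05 0.2 0 0 -0.1 0" --pt "0 -0.1 0.2 0 0 -0.15 0" --pt "0 -0.15 0.2 0 0 -0.2 0" --pt "0 -0.2 0.2 0 0 -0.25 0" --pt "-0.003 -0.25 0.2 0 0 -0.3 0" --pt "-0.005 -0.3 0.2 0 0 -0.35 0" --pt "-0.009 -0.35 0.2 0 0 -0.4 0"

```text
time_s: 18.3
eef_pos: [0.5101, -0.084, 0.2476]
tool_rot: [[-0.425, 0.905, -0.0], [0.905, 0.425, -0.0], [-0.0, -0.0, -1.0]]
wrist_force: [0.6, 0.5, -1.8]
gripper_width: 0.0232
```

Run:
```python
from h import *
o=r.observe();print(o['eef_pos'],o['q'],o['gripper_width'])
print(row([.5113,-.14,.26],Rt(-.022)))
```

```text
[ 0.5101134  -0.08400742  0.24757137] [-2.92781545e-01  4.54742289e-02  1.92493763e-01  1.71814870e+00
 -3.03580703e-04  8.38857306e-01] 0.02317999600892428
[0.0015, -0.07, 0.0155, 0.0, -0.0001, -0.1468]
```

>>> servo_tool --pt "0.0015 -0.04 0.015 0 0 -0.05 0" --pt "0.0015 -0.08 0.015 0 0 -0.1 0" --pt "0.0015 -0.12 0.015 0 0 -0.1468 0" --pt "0.0015 -0.16 0.015 0 0 -0.1468 0" --pt "0.0015 -0.16 0.0 0 0 -0.1468 0" --pt "0.0015 -0.16 -0.03 0 0 -0.1468 0" --pt "0.0015 -0.16 -0.06 0 0 -0.1468 0" --pt "0.0015 -0.16 -0.06 0 0 -0.1468 0" --pt "0.0015 -0.16 -0.06 0 0 -0.1468 0"

```text
time_s: 19.42
eef_pos: [0.512, -0.2102, 0.2011]
tool_rot: [[0.016, 1.0, 0.001], [1.0, -0.016, -0.001], [-0.001, 0.001, -1.0]]
wrist_force: [0.2, -0.4, -2.3]
gripper_width: 0.0233
```

Run:
```python
from h import *
np.set_printoptions(precision=4,suppress=True)
o=r.observe();R=np.array(o['tool_rot']);p=o['eef_pos'];print(p,R[:,1],o['gripper_width'],o['wrist_force'])
X=np.array([0,0,1.]);y=R[:,0];KR=np.c_[X,y,np.cross(X,y)]
lz=p[2]-.0896; c0=np.r_[p[:2]+.001*R[:2,0],lz+.075]
print('assumed',c0)
ims=[];ob=[]
f=lambda x:kbox([x[0],x[1],c0[2]],rz(x[2])@KR)
for cam in('scene','side'):
    s=snapshot(cam)
    for n in('keeper_lock','keeper_center','slot','detacher'):
        print(cam,n,[(np.array(d['at']),round(d['score'],2)) for d in pinpoint(cam,n) if np.hypot(d['at'][0]-.51,d['at'][1]+.21)<.06])
    im=cv2.resize(s['color'][:,:,::-1],None,fx=5,fy=5,interpolation=2)
    def draw(P,col):
        q=[tuple(int(v) for v in proj(s,a)*5+2) for a in P]
        for a,b in zip(q,q[1:]+q[:1]): cv2.line(im,a,b,col,1)
    B=f([c0[0],c0[1],0])[0]; 
    for i in range(8):
        for j in(1,2,4):
            if not i&j: draw([B[i],B[i|j]],(0,0,255))
    D=[.5113,-.2113,.092];Rs=rz(-.022)
    for a,b in((.048,.088),(.036,.076)):
        draw([D+Rs@[i*a/2,j*b/2,0] for i,j in((1,1),(1,-1),(-1,-1),(-1,1))],(0,255,0))
    draw([np.array([D[0],D[1],.08])+Rs@[i*.055,j*.075,0] for i,j in((1,1),(1,-1),(-1,-1),(-1,1))],(255,255,0))
    a=(proj(s,[.5113,-.2113,.11])*5).astype(int); ims.append(im[max(a[1]-270,0):max(a[1]-270,0)+540,a[0]-200:a[0]+200])
h=min(i.shape[0] for i in ims);cv2.imwrite('pics/hov.png',np.hstack([i[:h] for i in ims]))
```

```text
[ 0.512  -0.2102  0.2011] [ 0.9999 -0.0162  0.0013] 0.02328023400526963 [ 0.1551 -0.3877 -2.2877]
assumed [ 0.512  -0.2092  0.1865]
scene keeper_lock [(array([ 0.511 , -0.2096,  0.1112]), 0.69)]
scene keeper_center [(array([ 0.5115, -0.2087,  0.1875]), 0.85)]
scene slot [(array([ 0.5081, -0.2126,  0.0887]), 0.55)]
scene detacher [(array([ 0.5117, -0.2144, -0.0014]), 0.92)]
side keeper_lock [(array([ 0.5126, -0.2088,  0.1088]), 0.79)]
side keeper_center [(array([ 0.5144, -0.21  ,  0.1864]), 0.56)]
side slot [(array([ 0.5103, -0.2129,  0.0963]), 0.66)]
side detacher [(array([ 0.5107, -0.2145,  0.0008]), 0.94)]
```

View pics/hov.png

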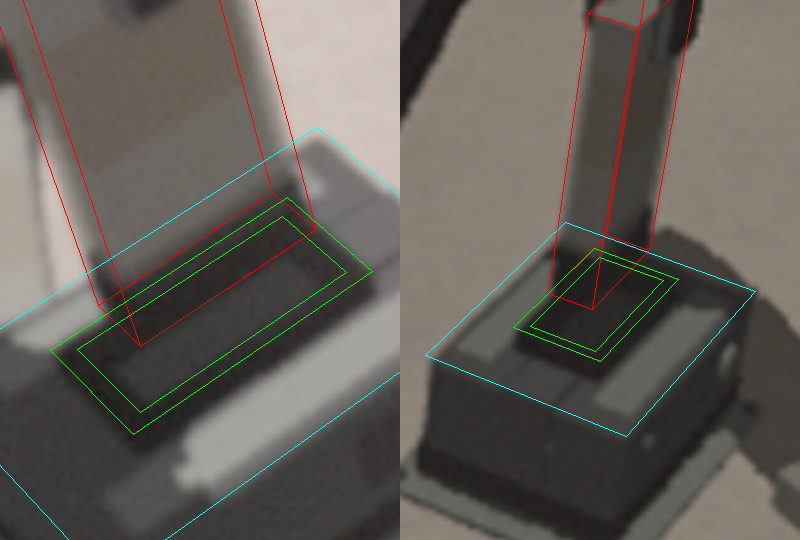

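In the hover picture the keeper's lock end (scene crop about (215,270), side crop (605,265)) hangs over the collar. The keeper reads about 1 mm too far in +x and 3 mm in +y, so I correct that and enter the flare slowly.

>>> servo_tool --pt "-0.0015 -0.0035 0 0 0 0 0" --pt "-0.0015 -0.0035 -0.01 0 0 0 0" --pt "-0.0015 -0.0035 -0.02 0 0 0 0" --pt "-0.0015 -0.0035 -0.026 0 0 0 0" --pt "-0.0015 -0.0035 -0.03 0 0 0 0" --pt "-0.0015 -0.0035 -0.03 0 0 0 0"

```text
time_s: 20.68
eef_pos: [0.5108, -0.2134, 0.1766]
tool_rot: [[0.017, 1.0, 0.001], [1.0, -0.017, -0.001], [-0.001, 0.001, -1.0]]
wrist_force: [0.9, 0.6, -0.9]
gripper_width: 0.0233
```

>>> servo_tool --pt "0 0 -0.004 0 0 0 0" --pt "0 0 -0.008 0 0 0 0" --pt "0 0 -0.008 0 0 0 0"

```text
time_s: 21.05
eef_pos: [0.5113, -0.2135, 0.1758]
tool_rot: [[0.017, 1.0, 0.006], [1.0, -0.017, -0.004], [-0.004, 0.006, -1.0]]
wrist_force: [-4.5, 3.5, 15.1]
gripper_width: 0.0232
```

The keeper touched near the bottom of the flare (15 N up, with pushes of −4.5 N in x and +3.5 N in y). I back up a little, shift about 1 mm in −x and +y, and retry.

>>> servo_tool --pt "0 0 0.009 0 0 0 0" --pt "-0.0013 0.0013 0.009 0 0 0 0" --pt "-0.0013 0.0013 0.004 0 0 0 0" --pt "-0.0013 0.0013 0 0 0 0 0" --pt "-0.0013 0.0013 -0.002 0 0 0 0" --pt "-0.0013 0.0013 -0.002 0 0 0 0"

```text
time_s: 21.8
eef_pos: [0.5096, -0.2124, 0.1683]
tool_rot: [[0.017, 1.0, 0.001], [1.0, -0.017, -0.001], [-0.001, 0.001, -1.0]]
wrist_force: [0.5, -0.6, -1.9]
gripper_width: 0.0229
```

It dropped freely into the slot. I continue down to just above the lifter.

>>> servo_tool --pt "0 0 -0.01 0 0 0 0" --pt "0 0 -0.02 0 0 0 0" --pt "0 0 -0.03 0 0 0 0" --pt "0 0 -0.036 0 0 0 0" --pt "0 0 -0.036 0 0 0 0"

```text
time_s: 22.42
eef_pos: [0.5095, -0.2124, 0.1394]
tool_rot: [[0.017, 1.0, 0.0], [1.0, -0.017, -0.001], [-0.001, 0.0, -1.0]]
wrist_force: [0.4, -0.1, -1.3]
gripper_width: 0.0231
```

>>> servo_tool --pt "0 0 -0.005 0 0 0 0" --pt "0 0 -0.01 0 0 0 0" --pt "0 0 -0.014 0 0 0 0" --pt "0 0 -0.014 0 0 0 0" --pt "0 0 -0.014 0 0 0 0"

```text
time_s: 23.05
eef_pos: [0.5101, -0.2126, 0.1295]
tool_rot: [[0.017, 1.0, 0.002], [1.0, -0.017, -0.002], [-0.002, 0.002, -1.0]]
wrist_force: [-0.2, 0.8, 2.8]
gripper_width: 0.0232
```

>>> servo_tool --pt "0 0 -0.003 0 0 0 0" --pt "0 0 -0.006 0 0 0 0" --pt "0 0 -0.0085 0 0 0 0" --pt "0 0 -0.0085 0 0 0 0" --pt "0 0 -0.0085 0 0 0 0"

```text
time_s: 23.68
eef_pos: [0.5102, -0.2126, 0.1224]
tool_rot: [[0.017, 1.0, 0.002], [1.0, -0.017, -0.002], [-0.002, 0.002, -1.0]]
wrist_force: [-0.1, 0.8, 4.4]
gripper_width: 0.0232
```

>>> servo_tool --pt "0 0 -0.002 0 0 0 0" --pt "0 0 -0.004 0 0 0 0" --pt "0 0 -0.005 0 0 0 0" --pt "0 0 -0.005 0 0 0 0" --pt "0 0 -0.005 0 0 0 0"

```text
time_s: 24.3
eef_pos: [0.5102, -0.2127, 0.1196]
tool_rot: [[0.017, 1.0, 0.003], [1.0, -0.017, -0.002], [-0.002, 0.003, -1.0]]
wrist_force: [-1.4, 2.2, 9.1]
gripper_width: 0.0235
```

The TCP height of 0.1196 is exactly where the lifter should bottom out, and the force is now above the spring's 7 N. I make one last camera check before handing in.

Run:
```python
from h import *
np.set_printoptions(precision=4,suppress=True)
ims=[]
for cam in('scene','side'):
    s=snapshot(cam)
    for n in('keeper_center','slot','tape_center','book_center','scanner_center'):
        print(cam,n,[(np.array(d['at']),round(d['score'],2)) for d in pinpoint(cam,n) if n!='keeper_center' or np.hypot(d['at'][0]-.51,d['at'][1]+.21)<.06][:2])
    a=proj(s,[.511,-.212,.12]).astype(int); ims.append(cv2.resize(s['color'][:,:,::-1][max(a[1]-65,0):max(a[1]-65,0)+130,a[0]-65:a[0]+65],None,fx=3,fy=3))
cv2.imwrite('pics/end.png',np.hstack(ims))
o=r.observe();print(o['eef_pos'],o['wrist_force'],o['gripper_width'],o['time_s'])
```

```text
scene keeper_center [(array([ 0.5119, -0.2168,  0.1022]), 0.63)]
scene slot []
scene tape_center [(array([0.4496, 0.4651, 0.0226]), 0.91), (array([ 0.5126, -0.214 , -0.0026]), 0.54)]
scene book_center [(array([0.7381, 0.2664, 0.0127]), 0.71)]
scene scanner_center [(array([ 0.7545, -0.0356,  0.0209]), 0.57)]
side keeper_center [(array([ 0.5115, -0.2109,  0.108 ]), 0.63)]
side slot [(array([ 0.5094, -0.214 ,  0.0958]), 0.65)]
side tape_center [(array([0.4487, 0.4722, 0.0244]), 0.7), (array([ 0.7533, -0.0335,  0.0238]), 0.16)]
side book_center [(array([0.7399, 0.2648, 0.0149]), 0.63)]
side scanner_center [(array([ 0.7547, -0.0309,  0.0259]), 0.66)]
[ 0.5102 -0.2127  0.1196] [-1.0036  2.5154  8.3524] 0.023416674293995764 24.9
```

View pics/end.png

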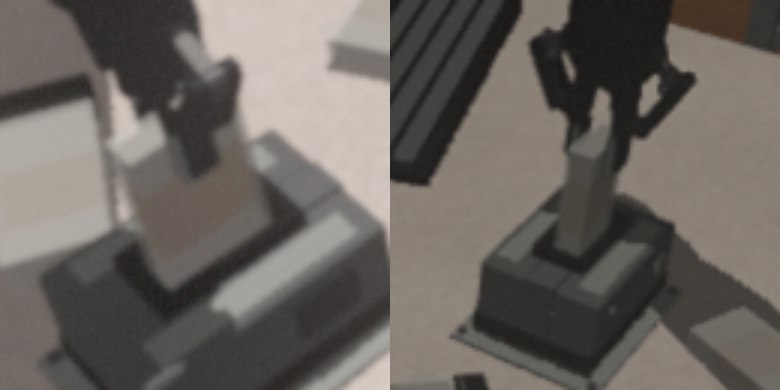

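The last picture shows the keeper upright in the slot (left view (195,210), right view (587,190)), gripped at the top with its lock end out of sight. Its centre is at z≈0.105 as expected, and the tape, book and scanner have not moved. I hand in.

```bash
python3 -c "
from station import r
print(r.job_done()); o=r.observe(); print(o['time_s'],o['eef_pos'],o['wrist_force'],o['gripper_width'])"
```

```text
the job is handed in; nothing more can be done
None
the job is handed in; nothing more can be done
```

I handed the job in at about 25 s of the 72 s. The keeper was in the slot, lock end down, still gripped and pushed down on the lifter. The hand-in reports no verdict.

**What I did:** I took the leftmost keeper and stood it upright on its lock end, pressing it onto the table at about 5 N. After letting go I gripped it again from above across its thickness and lowered it into the slot until the lifter bottomed out.

**Last checks:**
- **Depth:** the TCP was at z 0.1196, exactly where the lifter should bottom out (62 mm deep). The upward force at the wrist had risen to about 8–9 N, roughly 10 N at the keeper with its weight added, against 7 N for the spring alone.
- **Grip and upright:** the finger opening was 23.4 mm, matching the keeper's thickness, and the tool's tilt was under 0.005 rad. The last picture shows the keeper upright in the slot.
- **Other things:** the tape, book and scanner were found within about 6 mm of their first positions, which is about the accuracy of the detector.

**What failed or disagreed:**
- **First grip:** it closed on nothing, because the real fingertips sit about 29 mm short of the reported TCP. I allowed for that from then on.
- **First insertion:** it touched the bottom of the flare at 15 N. I backed up, shifted about 1 mm in −x and +y, and it went in freely.
- **Final camera readings:** the two cameras differed by about 6 mm on the keeper's centre, in y and in z. The scene camera no longer found the slot, so depth and centring rest on the arm's own readings and the slot guiding the keeper.

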